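# Pack the sample bottles into the field case

## Robot

A 6-joint arm with a two-finger parallel gripper is mounted at the origin on the work surface. World frame = base frame: x ahead of the robot, y to its left, z up, the work surface at z = 0. Lengths are in mm, angles in degrees, forces in N, time in s.
With the tool pointing down it reaches from about 300 to 775 mm from the base axis. Payload 14.6 kg.
Tool frame: the origin (TCP) lies between the finger pads; the fingertips stand 11 mm ahead of it and the grasp point (between the pads) lies 8 mm behind it (nose_length is the distance from the TCP to the fingertips, in mm); z points along the fingers, y is the line along which they close (so a half turn about z gives the same grasp; the last joint's range is limited). The gripper opens to 85 mm and grips with 20 to 120 N. Pads are 22 mm wide; open, the fingers measure 114 mm over their backs; the gripper's body (76 mm by 85 mm) begins 54 mm behind the grasp point. The pads swing forward as they close: fully open they stand 13 mm farther back than shut.
Start: joints at [64.022, 17.183, 87.147, -0, 75.671, -3.816], TCP at [207.471, 509.358, 242.281] pointing down, gripper open.
Joint ranges: [-173.82, 173.82], [-45.26, 126.66], [13.44, 144.39], [-59.66, 239.66], [0, 175.72], [-146.38, 146.38]. Speed limits (degrees/s): [127.2, 127.2, 147.25, 180, 180, 180].

## Interface

Orientations are given as a 3x3 rotation matrix whose columns are the frame's x, y, z axes.
In Python, from cell import * gives the robot as it stands. The module is installed in compiled form; this text tells all that it offers. Calls block until the motion is done:
- movep(position, orientation): joint-space move of the TCP to a pose.
- movel(position, rotation=None, vel=150, max_force=None): straight line of the TCP; rotation=None keeps the orientation; vel is the mean speed in mm/s. With max_force (N) it stops when the force on the tool has changed by that much, and returns True; else False.
- movej(angles): joint-space move.
- release() and gripper_close(): open the fingers fully, or close them until they stop; the grip force is fixed at half the most.
- dwell(seconds).
- inverse_kinematics(position, orientation): joint angles nearest the present ones, or None.
- state(): the state.
- capture(name): name is "scene" or "top" or "wrist"; returns a dict with "frame" (384x512x3 uint8, red, green, blue), "camera_matrix" (3x3 intrinsics, pixels), "xyz" and "attitude" of the camera in the world. Camera axes: x right, y down, z forward; pixel columns grow to the right and rows downward; lengths in mm; the calibration is good to about 2 mm. The wrist camera is an equidistant fisheye: a pixel r from the principal point sees the ray r / f radians off the axis. A picture is of the moment at which its call begins. There is no depth.
A pose or a line that the arm cannot do raises MotionError and nothing moves.
- close_job(): hands the job in; it is judged then, once.
The state is a dict: "clock": time; "joint_positions": joint angles; "joint_vel": joint speeds; "joint_efforts": joint torques, N m; "ee_pos": TCP position; "eef_rot": TCP orientation; "ft_force": force on the tool from outside, world axes, zero at the start; "wrist_torque": the same for the moment, N m; "finger_gap": finger opening in mm; "grip_force": force on a finger pad.
Only numpy, scipy, OpenCV 4.12 (cv2) and the standard library are available. Lean on these libraries where they do the work, as an engineer would, in place of code of your own. Each camera call takes 0.05 s, during which the arm holds its last target. There are 200 camera calls.

## Task

Pack up the sampling kit: take the four capped bottles out of the red tray and stand each one upright in the case insert whose pocket is cut to its outline and has a floor in the colour of its cap, all the way down on the pocket's floor. Set each bottle down rather than dropping it, and leave the open glass jar and the uncapped bottle standing where they are in the tray.

Things in the scene. Friction and masses are not known exactly. Their poses are not given: they have to be found in the camera images.
- bottle_blue: round milky-white sample bottle with a blue screw cap: body 54 mm diameter, straight up to 72 mm, then a shoulder; cap 40 mm diameter; 103 mm high in all, about 150 g. Origin: centre of its underside; z up. Starts standing in the red tray, on the tray's floor 5 mm above the table.
- bottle_yellow: square milky-white bottle with a yellow screw cap: body 48 x 48 mm along its x and y, straight up to 72 mm; cap 36 mm diameter; 100 mm high, about 140 g. Origin: centre of its underside; z up. Starts standing in the red tray, on the tray's floor 5 mm above the table.
- bottle_green: oblong milky-white bottle with a green screw cap: body 36 mm along its x by 62 mm along its y, straight up to 72 mm; cap 30 mm diameter; 98 mm high, about 120 g. Origin: centre of its underside; z up. Starts standing in the red tray, on the tray's floor 5 mm above the table.
- bottle_white: small round brown (amber) bottle with a white screw cap: body 40 mm diameter, straight up to 70 mm; cap 29 mm diameter; 96 mm high, about 100 g. Origin: centre of its underside; z up. Starts standing in the red tray, on the tray's floor 5 mm above the table.
- insert_blue: insert with a round pocket of 70 mm diameter and a blue pocket floor, for the blue-capped bottle. Hard, grey, fixed, 100 x 100 x 36 mm; pocket in its middle, open upward. Origin: centre of its underside, 6 mm above the table; pocket floor 6 mm, top 36 mm above it. Inserts lie two by two, 101 mm apart, in a blue case: walls 44 mm high, lid (88 mm) folded back to +x.
- insert_yellow: insert with a square pocket, 64 x 64 mm along its x and y, and a yellow pocket floor, for the yellow-capped bottle. Hard, grey, fixed, 100 x 100 x 36 mm; pocket in its middle, open upward. Origin: centre of its underside, 6 mm above the table; pocket floor 6 mm, top 36 mm above it. Inserts lie two by two, 101 mm apart, in a blue case: walls 44 mm high, lid (88 mm) folded back to +x.
- insert_green: insert with an oblong pocket, 52 mm along its x by 78 mm along its y, and a green pocket floor, for the green-capped bottle. Hard, grey, fixed, 100 x 100 x 36 mm; pocket in its middle, open upward. Origin: centre of its underside, 6 mm above the table; pocket floor 6 mm, top 36 mm above it. Inserts lie two by two, 101 mm apart, in a blue case: walls 44 mm high, lid (88 mm) folded back to +x.
- insert_white: insert with a round pocket of 56 mm diameter and a white pocket floor, for the brown bottle with the white cap. Hard, grey, fixed, 100 x 100 x 36 mm; pocket in its middle, open upward. Origin: centre of its underside, 6 mm above the table; pocket floor 6 mm, top 36 mm above it. Inserts lie two by two, 101 mm apart, in a blue case: walls 44 mm high, lid (88 mm) folded back to +x.
- jar: bystander: open glass jar, 50 mm diameter, 68 mm high, 110 g, standing among the bottles in the tray. Origin: centre of its underside, z up. Leave it there.
- open_bottle: bystander: round milky-white bottle without a cap, 54 mm diameter, 92 mm high, 140 g, standing among the bottles in the tray. Origin: centre of its underside, z up. Leave it there. (Bottles and jar stand in two rows of three, about 110 mm apart; tray walls 24 mm high; two loose grey caps, 14 mm high, lie between.)

How it is judged (in metres and radians):
At the end, for the whole second after the job is handed in: Each of the four capped bottles stands upright (within 0.1 rad) in its own insert: centre within 14 mm of the pocket's centre, its underside no more than 4 mm above the pocket's floor, and at rest (horizontal distance between bottle_blue and insert_blue below 0.014 m and z of bottle_blue in the frame of insert_blue below 0.01 m and angle between each of bottle_blue, bottle_yellow, bottle_green, bottle_white's own z axis and vertical below 0.1 rad and linear speed of each of bottle_blue, bottle_yellow, bottle_green, bottle_white below 0.03 m/s and horizontal distance between bottle_yellow and insert_yellow below 0.014 m and z of bottle_yellow in the frame of insert_yellow below 0.01 m and horizontal distance between bottle_green and insert_green below 0.014 m and z of bottle_green in the frame of insert_green below 0.01 m and horizontal distance between bottle_white and insert_white below 0.014 m and z of bottle_white in the frame of insert_white below 0.01 m); the robot touches nothing.
It fails at once if the open glass jar is shifted more than 25 mm or knocked over (distance of jar from where it was at the start of the episode above 0.025 m or angle between jar's own z axis and vertical above 0.4 rad).
It fails at once if the uncapped bottle is shifted more than 25 mm or knocked over (distance of open_bottle from where it was at the start of the episode above 0.025 m or angle between open_bottle's own z axis and vertical above 0.4 rad).
It fails at once if a capped bottle is dropped: it falls out of the fingers from more than about 25 mm ((contact force between the fingers and bottle_blue below 0.05 N and linear speed of bottle_blue above 0.7 m/s) or (contact force between the fingers and bottle_yellow below 0.05 N and linear speed of bottle_yellow above 0.7 m/s) or (contact force between the fingers and bottle_green below 0.05 N and linear speed of bottle_green above 0.7 m/s) or (contact force between the fingers and bottle_white below 0.05 N and linear speed of bottle_white above 0.7 m/s)).
It also fails if it takes over 120 s, if anything falls off the work surface, if the arm or the gripper's body presses on something with over 40 N, if the wrist force passes 120 N, or if a joint passes its speed limit or range.

## Working session

There is one attempt and no reset: what is moved stays moved. The work goes in short steps, each a Python script; the robot and the scene stay as the last script left them, time stands still between calls to the robot, and variables do not carry over. Pictures are saved under pics/ and viewed, at most 14 in all, crops included, and the job is handed in when it is done.

```bash
mkdir -p pics; python3 - <<'E'
from cell import *
import cv2,numpy as np
for n in ("top","scene"):
    c=capture(n); cv2.imwrite(f"pics/{n}0.png",c["frame"][:,:,::-1])
    print(n,c["camera_matrix"],c["xyz"],c["attitude"])
print(state()["clock"])
E
```

```text
top [[477.15958721   0.         256.90577354]
 [  0.         477.15958721 193.20029854]
 [  0.           0.           1.        ]] [ 3.13280376e+02 -7.66906388e-01  1.14718240e+03] [[-0.0097     -0.98461017  0.17449563]
 [-0.99994548  0.010226    0.00211555]
 [-0.00386739 -0.1744656  -0.98465568]]
scene [[367.80296275   0.         259.9924342 ]
 [  0.         367.80296275 194.28641123]
 [  0.           0.           1.        ]] [994.75037585 152.32308437 636.09758882] [[-0.29328028  0.72696558 -0.62089268]
 [ 0.9560087   0.21904341 -0.19510856]
 [-0.00583476 -0.6508003  -0.75922653]]
0.1
```

View pics/top0.png

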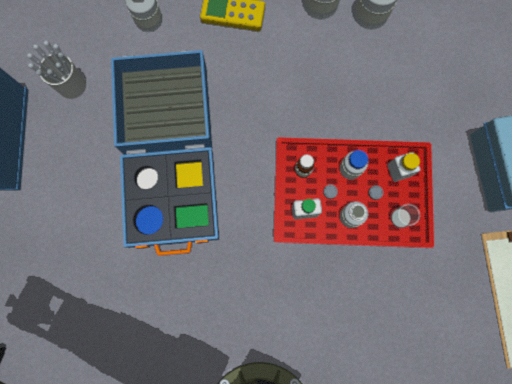

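View pics/scene0.png

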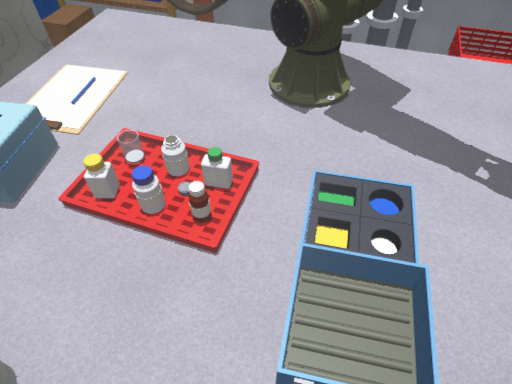

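```bash
cat > h.py <<'E'
from cell import *
import cv2,numpy as np
def ray(c,uv,z):
    K,R,t=c["camera_matrix"],np.array(c["attitude"]),np.array(c["xyz"])
    d=R@np.linalg.inv(K)@[uv[0],uv[1],1]; return (t+d*(z-t[2])/d[2])[:2]
def proj(c,P):
    q=(np.atleast_2d(P)-c["xyz"])@np.array(c["attitude"])
    q=q@np.array(c["camera_matrix"]).T; return q[:,:2]/q[:,2:]
def blobs(c,lo,hi,box,amin=40):
    """connected regions of an HSV range in box(u0,v0,u1,v1): (u,v,area)"""
    hsv=cv2.cvtColor(c["frame"],cv2.COLOR_RGB2HSV); m=cv2.inRange(hsv,lo,hi)
    w=np.zeros_like(m); w[box[1]:box[3],box[0]:box[2]]=1
    n,_,s,ce=cv2.connectedComponentsWithStats(m*w)
    return [(*ce[i].round(1),int(s[i,4])) for i in range(1,n) if s[i,4]>=amin]
E
python3 - <<'E'
from h import *
c=capture("top")
tray=(275,138,434,246); case=(125,152,214,242)
R=dict(blue=((105,150,60),(125,255,255)),yellow=((22,120,100),(34,255,255)),green=((50,120,60),(80,255,255)),white=((0,0,215),(179,45,255)))
H=dict(blue=103,yellow=100,green=98,white=96)
for k in R:
    for n,b,z in(("tray",tray,5+H[k]-7),("case",case,12)):
        for x in blobs(c,*R[k],b): print(k,n,x,ray(c,x[:2],z).round(1))
f=c["frame"][:,:,::-1]
cv2.imwrite("pics/crop.png",cv2.resize(f[135:250,270:440],None,fx=4.7,fy=4.7,interpolation=cv2.INTER_CUBIC))
cv2.imwrite("pics/crop2.png",cv2.resize(f[140:255,115:225],None,fx=5,fy=5,interpolation=cv2.INTER_CUBIC))
E
```

```text
blue tray (np.float64(358.1), np.float64(159.0), 242) [ 574.6 -227.3]
blue case (np.float64(148.9), np.float64(219.6), 613) [452.9 260.9]
yellow tray (np.float64(410.8), np.float64(160.7), 197) [ 570.1 -346.6]
yellow case (np.float64(189.0), np.float64(174.5), 629) [562.4 166.5]
green tray (np.float64(308.1), np.float64(205.4), 134) [ 470.8 -112.2]
green case (np.float64(191.6), np.float64(215.9), 670) [460.8 158.8]
white tray (np.float64(306.5), np.float64(160.4), 86) [ 574.3 -111.7]
white tray (np.float64(298.5), np.float64(208.1), 48) [465.2 -90.9]
white case (np.float64(147.0), np.float64(178.1), 267) [554.5 268.6]
```

View pics/crop.png

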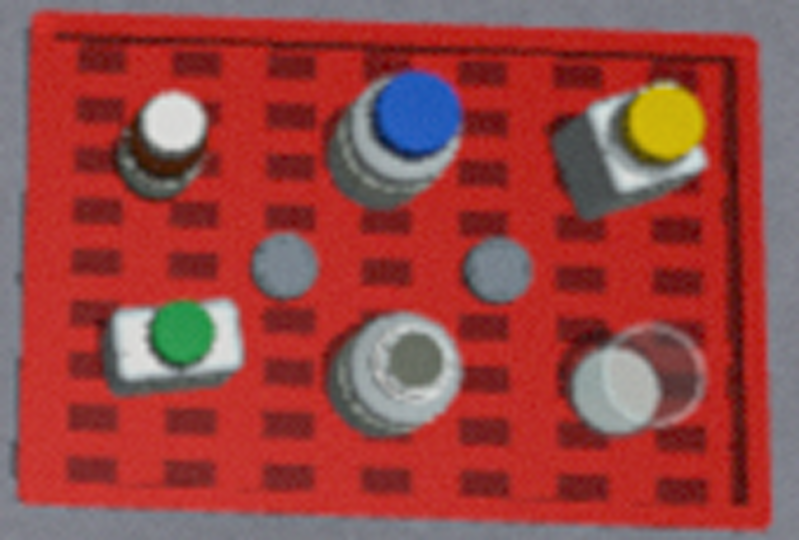

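View pics/crop2.png

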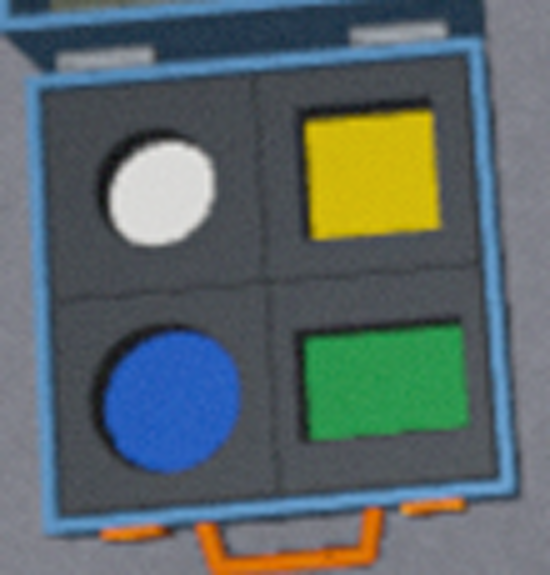

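```bash
python3 - <<'E'
from h import *
c=capture("top")
C2=lambda p:(115+(p[0]+.5)/5-.5,140+(p[1]+.5)/5-.5)
C1=lambda p:(270+(p[0]+.5)/4.7-.5,135+(p[1]+.5)/4.7-.5)
ang=lambda a,b:np.degrees(np.arctan2(*(b-a)[::-1]))
p=[ray(c,C2(q),42) for q in((57,300),(477,264),(254,78),(284,490),(268,281))]
print("cross",p[4],"y-dir",ang(p[1],p[0])-90,"x-dir",ang(p[3],p[2]))
r=[ray(c,C2(q),44) for q in((32,80),(480,42),(48,530),(516,492))]
print("rim",np.round(r,1),"mean",np.mean(r,0))
th=np.radians((ang(p[1],p[0])-90+ang(p[3],p[2]))/2)
R=np.array([[np.cos(th),-np.sin(th)],[np.sin(th),np.cos(th)]])
for k,s in dict(blue=(-1,1),yellow=(1,-1),green=(-1,-1),white=(1,1)).items(): print(k,p[4]+R@(50.5*np.array(s)))
g=[ray(c,C1(q),77) for q in((113,311),(232,298),(242,357),(120,380))]
print("green",np.round(g,1),ang(g[1],g[0])-90,ang(g[2],g[3])-90,np.mean(g,0))
y=[ray(c,C1(q),77) for q in((590,105),(620,192),(708,160))]
print("yel",np.round(y,1),ang(y[1],y[0]),ang(y[2],y[1])-90,np.mean([y[0],y[2]],0))
for z in(77,5):
  o=ray(c,C1((640,152)),77)
s=state();print(s["ee_pos"],np.round(s["eef_rot"],3),s["finger_gap"])
E
```

```text
cross [505.09294892 210.26845548] y-dir 4.386814379363926 x-dir 5.393783606012672
rim [[603.2 324.7]
 [619.6 111.2]
 [389.3 308.8]
 [404.6  93. ]] mean [504.16053323 209.3945339 ]
blue [450.47174642 256.27958714]
yellow [559.71415143 164.25732382]
green [459.08181726 155.64725297]
white [551.10408058 264.88965799]
green [[ 484.6  -81.7]
 [ 490.4 -139.4]
 [ 461.5 -143.3]
 [ 451.   -84.3]] 5.714735753543806 10.143880280918296 [ 471.87264533 -112.17583934]
yel [[ 584.5 -318.1]
 [ 540.8 -330. ]
 [ 556.3 -374. ]] 15.299804798582251 19.454961564930585 [ 570.40082863 -346.01764874]
[207.42068753 509.24889127 241.92494116] [[-0.926  0.377 -0.   ]
 [ 0.377  0.926 -0.001]
 [ 0.    -0.001 -1.   ]] 85.21508214118941
```

```bash
cat >> h.py <<'E'
PICK=dict(blue=(574.6,-227.3,0),yellow=(570.3,-346.3,17.5),green=(471.3,-112.2,8),white=(574.3,-111.7,0))
PLACE=dict(blue=(450.5,256.3),yellow=(559.7,164.3),green=(459.1,155.6),white=(551.1,264.9))
YAW=4.9; GH=48; UP=205
def down(a):
    a=np.radians(a); y=np.array([np.cos(a),np.sin(a),0]); z=np.array([0,0,-1.])
    return np.c_[np.cross(y,z),y,z]
def plan(k):
    base=0 if k=="green" else 90; best=None
    x,y,w=PICK[k]
    for h in (0,180,-180):
        q=[inverse_kinematics([*xy,GH+5],down(base+h+a)) for xy,a in(((x,y),w),(PLACE[k],YAW))]
        if None in [None if i is None else 1 for i in q]: continue
        m=max(abs(i[5]) for i in q)
        if best is None or m<best[0]: best=(m,base+h)
    return best[1]
def pick(k):
    b=plan(k); x,y,w=PICK[k]; R=down(b+w)
    movep([x,y,UP],R); movel([x,y,GH+5],vel=150); gripper_close()
    s=state(); print(k,b,"gap",s["finger_gap"],"grip",s["grip_force"],"t",s["clock"])
    movel([x,y,UP],vel=150)
    print("lifted gap",state()["finger_gap"]); return b
def place(k,b):
    X,Y=PLACE[k]; R=down(b+YAW)
    movel([X,Y,UP],R,vel=250); dwell(.2); movel([X,Y,GH+12+12],vel=120); dwell(.3)
    hit=movel([X,Y,GH+12-3],vel=25,max_force=10)
    s=state(); print("hit",hit,"z",s["ee_pos"][2],"F",s["ft_force"],"t",s["clock"])
E
python3 - <<'E'
from h import *
b=pick("blue")
place("blue",b)
c=capture("scene"); cv2.imwrite("pics/s1.png",cv2.resize(c["frame"][130:,:,::-1],None,fx=1.5,fy=1.5))
E
```

```text
blue 270 gap 52.51933451994619 grip 63.34062048001215 t 4.675
lifted gap 52.17838196469641
hit True z 60.986673709837405 F [-0.32767535 -0.94503434  6.98342858] t 10.225
```

View pics/s1.png

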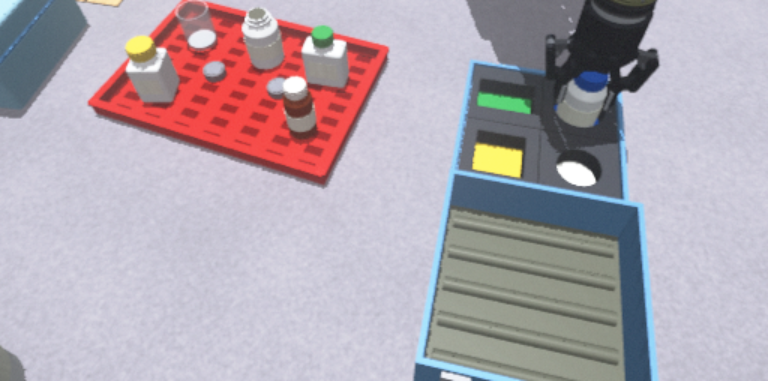

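The blue bottle stands in its pocket: it made contact at z 61 against 60 expected, with its cap at about (592,80) in the picture. I'll release it and carry on with the others.

```bash
cat >> h.py <<'E'
def free():
    release(); dwell(.2); p=state()["ee_pos"]; movel([p[0],p[1],UP],vel=150)
E
python3 - <<'E'
from h import *
free()
for k in("yellow","white","green"):
    b=pick(k); g=state()["finger_gap"]
    lo=dict(yellow=44,white=36,green=32)[k]
    if not lo<g<lo+8: print("bad grasp"); break
    place(k,b)
    z=state()["ee_pos"][2]
    if z>GH+12+3.5: print("not seated"); break
    free()
p=state()["ee_pos"]
c=capture("scene"); cv2.imwrite("pics/s2.png",cv2.resize(c["frame"][130:,:,::-1],None,fx=1.5,fy=1.5))
E
```

```text
yellow 270 gap 47.04365929752461 grip 62.484376430511475 t 15.825
lifted gap 47.21040581687161
hit True z 60.6648039208639 F [-0.63909969 -0.73549439  5.34817337] t 21.425
white 90 gap 38.29460600138605 grip 60.67122054286301 t 27.8333
lifted gap 38.45054404695763
hit True z 60.63840221697719 F [ 0.88252649 -0.82256874  5.21028168] t 32.9
green 0 gap 35.458335659244945 grip 59.11576688289642 t 37.8583
lifted gap 35.39438829321624
hit True z 60.20761439869516 F [-2.81813664 -0.50229764  7.89518311] t 42.5
```

View pics/s2.png

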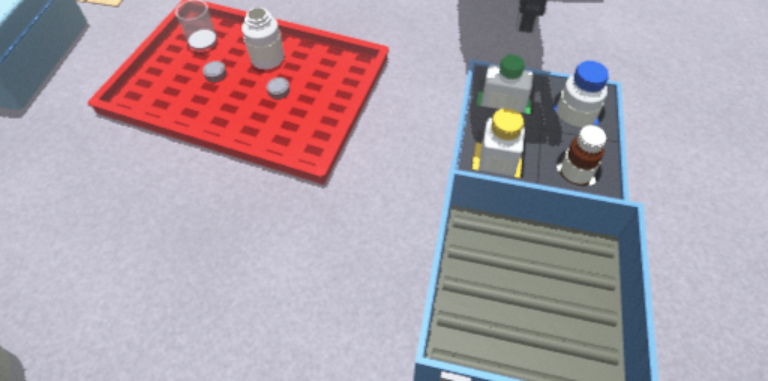

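All four bottles stand in their own pockets, with caps at (511,65), (590,75), (508,123) and (592,137). The jar and the open bottle haven't moved. I'll clear the arm, check the cap positions from the top camera and hand in.

```bash
python3 - <<'E'
from h import *
movep([350,0,300],down(0)); dwell(.5)
c=capture("top"); case=(110,130,230,245)
R=dict(blue=((105,190,60),(125,255,255)),yellow=((22,120,100),(34,255,255)),green=((50,120,60),(80,255,255)),white=((0,0,205),(179,45,255)))
H=dict(blue=103,yellow=100,green=98,white=96)
for k in R:
    print(k,PLACE[k],[(ray(c,x[:2],12+H[k]-7).round(1),x[2]) for x in blobs(c,*R[k],case,30)])
cv2.imwrite("pics/top3.png",cv2.resize(c["frame"][110:260,100:300,::-1],None,fx=4,fy=4))
E
```

```text
blue (450.5, 256.3) [(array([451.2, 257.1]), 242)]
yellow (559.7, 164.3) [(array([559.5, 165.4]), 211), (array([534.1, 141.1]), 139)]
green (459.1, 155.6) [(array([460. , 154.7]), 141), (array([438.3, 137.4]), 139)]
white (551.1, 264.9) [(array([551.4, 267.3]), 105), (array([453.1, 173.9]), 57), (array([457.6, 131.8]), 82)]
```

View pics/top3.png

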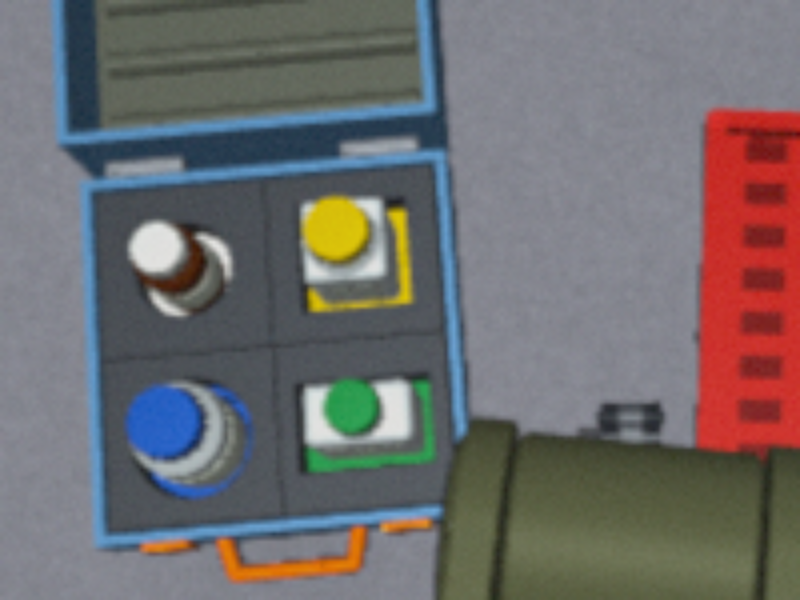

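All four caps are within 3 mm of their pocket centres, and the bottles are upright and seated. I'll hand in.

```bash
python3 -c "
from cell import *
print(close_job())"
```

```text
the job is handed in; nothing more can be done
None
```

All four capped bottles are upright and fully down in their matching pockets, caps within 3 mm of centre by the top camera; the jar and uncapped bottle were left in the tray, and the job is handed in (no verdict was returned).

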